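# Load the last culture tube and cam-lock the rack on the shaker

## Task

Get the shaker ready to run. Take the orange-banded culture tube from the cradle, lean it in the blue angled stand and let go so that you can take it again by its cap, and set it upright, fully home, in the empty middle pocket of the shaker's rack without dropping it. Then turn the black wing clockwise until the cam's high point sits on the roller of the sprung clamp bar - it stiffens, then eases and settles - and leave it holding there by itself, the other things on the bench undisturbed.

Things in the scene. Friction and masses are not known exactly. Their poses are not given: they have to be found in the camera images.
- tube_mid (a point): Centre of the loose glass screw-cap culture tube with an orange band, 30 g, 62.5 mm from foot and from cap top; z runs along the tube from foot to cap. 125 mm long in all; glass 16 mm in diameter with a round foot; black cap 19 mm in diameter over the last 24 mm. At the start it lies level in the cradle, cap towards the robot.
- tube_foot (a point): The end of that tube's round foot, 62.5 mm from its centre; axes as the tube's (z towards the cap).
- cradle: Pale blue labelling cradle, fixed. Base 100 x 56 x 6 mm; two notched combs 6 mm thick, 34 mm either side of its centre along x, 36 mm high. Origin: centre of its underside; x runs along the lying tube from cap to foot. The tube's axis lies 34 mm up; its point 52 mm from the foot is over the origin; 62 mm of tube are free to grip between the combs.
- stand_seat (a point): Where the tube's centre comes to lie when it rests in the blue angled stand; axes are the stand's: z up, x level. The resting tube leans 40 degrees from the vertical in the stand's x-z plane, cap up on the -x (robot's) side, its foot on a stop 62.5 mm down the slope.
- stand: The blue angled tube stand, fixed; base 130 x 66 x 8 mm, origin 10 mm beyond (+x) the seat, on the bench. Open on its upper (+x) side: the tube is laid in from there between two pairs of cheeks 21 mm apart, at 0-24 and 70-82 mm along the tube from the foot, no more than 6 mm above the tube's axis. Between them only a 12 mm wide spine lies under the tube; the cap end is free.
- shaker: Low bench orbital shaker, fixed, 240 x 280 mm, platform top at 70 mm. Origin: centre of its underside; x points from its front (panel, clamp) to its back, y to its left. On it: a white rack of five square 19 mm pockets 32 mm apart along y, rack top at 132 mm, holding four such tubes (tops at 199 mm); in front of it the clamp bar, then the cam.
- pocket (a point): Middle of the floor of the empty pocket (the middle one of five), 74 mm above the bench, 58 mm below the rack's top; axes as the shaker's. A tube fully home stands with its foot here. Other tubes stand 32 mm away along y; along x there is room for fingers above the rack.
- wing_grip (a point): Black wing handle on the cam's upright shaft, 62 mm long, 12 mm thick, 30 mm high. The point lies on the shaft's axis at mid-wing, about 160 mm above the bench; x runs along the wing, z up. The wing is clamped to the toothed shaft at an angle that differs each time, so its direction does not tell where the cam's high point is.
- cam_axis (a point): Cam's upright axis at the top of the cam; axes as the shaker's. Brass eccentric cam: 27 mm discs 16 mm off the axis, high point (red line) 43 mm from it with a shallow resting notch. The high point starts on the shaker's left (+y) side and has 72 to 88 degrees to turn, clockwise from above, to the roller of the clamp bar, which lies towards shaker +x; counter-clockwise it meets a stop.
- bar_mid (a point): Middle of the cam-side face of the sprung clamp bar (with roller); axes as the shaker's; shaker x = -0.039 at rest, +8 mm when clamped. The cam meets it 65 degrees before the end; a still hand feels up to 0.2 to 0.3 N m against it at 45, none at 10, then the notch pulls it on by 0.1 to 0.2 N m (pivot drag 0.05) and holds it. Let go 20 degrees short or past, it is thrown off.
- tube_left: Capped culture tube with a green band, like the first, standing in the pocket to the left (+y) of the empty one; leave it alone. Origin: its foot, z towards its cap.
- tube_right: The same with a red band, in the pocket to the right of the empty one; leave it alone.
- reagent: Amber bottle, 48 mm in diameter, 100 mm high; leave it alone. Origin: centre of its underside.
- timer: White bench timer, 45 x 60 x 18 mm; leave it alone. Origin: centre of its underside.
- label_box: Small red open box, 75 x 55 x 30 mm; leave it alone. Origin: centre of its underside.
Not all that is in view belongs to the job. What is shaped like the part that bears tube_mid but purple is not meant.

How it is judged:
By the outcome, as a careful person would: the job done as asked, in the order asked, and still so for the second after the job is handed in, with the robot touching nothing.
It also fails if it takes over 67 s, if anything falls off the work surface, if the arm or the gripper's body presses on something with over 40 N, if the wrist force passes 120 N, or if a joint passes its speed limit or range.

## Robot

A 6-joint arm with a two-finger parallel gripper is mounted at the origin on the work surface. World frame = base frame: x ahead of the robot, y to its left, z up, the work surface at z = 0. Lengths are in m, angles in rad, forces in N, time in s.
With the tool pointing down it reaches from about 0.425 to 0.95 m from the base axis. Payload 14.7 kg.
Tool frame: the origin (TCP) lies midway between the tips of the shut fingers; the grasp point (between the pads) lies 19 mm behind it (ctrl.pinch_z is the z of the grasp point in the tool frame, in m); z points along the fingers, y is the line along which they close (so a half turn about z gives the same grasp; the last joint's range is limited). The gripper opens to 85 mm and grips with 20 to 120 N. Pads are 22 mm wide; open, the fingers measure 114 mm over their backs; the gripper's body (76 mm by 85 mm) begins 54 mm behind the grasp point. The pads swing forward as they close: fully open they stand 13 mm farther back than shut.
Start: joints at [1.107, 0.48, 1.596, -0, 1.065, -0.047], TCP at [0.263, 0.594, 0.231] pointing down, gripper open.
Joint ranges: [-2.75, 2.75], [-0.82, 2.05], [0.23, 2.67], [-1.56, 4.7], [0.09, 2.69], [-2.92, 2.92]. Speed limits (rad/s): [1.89, 1.89, 2.39, 3.01, 3.01, 3.01].

## Interface

Orientations are given as a unit quaternion [x, y, z, w].
In Python, from cell import ctrl gives the robot as it stands. The module is installed in compiled form; this text tells all that it offers. Calls block until the motion is done:
- ctrl.reach(position, orientation): joint-space move of the TCP to a pose.
- ctrl.servo_line(position, attitude=None, max_speed=0.15, until_force=None): straight line of the TCP; attitude=None keeps the orientation; max_speed is the mean speed in m/s. With until_force (N) it stops when the force on the tool has changed by that much, and returns True; else False.
- ctrl.goto_joints(angles): joint-space move.
- ctrl.open_gripper() and ctrl.clamp(force=None): open the fingers fully, or close them until they stop; force is the grip in N (None keeps the last).
- ctrl.dwell(seconds).
- ctrl.ik(position, orientation): joint angles nearest the present ones, or None.
- ctrl.get_obs(): the state.
- ctrl.camera(name): name is "side" or "top" or "wrist"; returns (picture, depth): 400x640x3 uint8, blue, green, red; 400x640 float32, m along the optical axis (not along the pixel's ray), 0 where there is no reading.
- ctrl.get_calibration(name): a dict with "camera_matrix" (3x3 intrinsics, pixels), "eye" and "rotation" of the camera in the world. Camera axes: x right, y up, looking along -z (the intrinsics and any distortion apply to the point x, -y, -z); pixel columns grow to the right and rows downward; lengths in m; the calibration is good to about 2 mm. A picture is of the moment at which its call begins: read the wrist's pose just before it. get_calibration takes no time and is no camera call; for the wrist camera it gives the pose at the moment of the call.
A pose or a line that the arm cannot do raises ctrl.IKError and nothing moves.
- ctrl.hand_in(): hands the job in; it is judged then, once.
The state is a dict: "clock": time; "joints": joint angles; "joint_vel": joint speeds; "tau": joint torques, N m; "ee_pos": TCP position; "tool_rot": TCP orientation; "force": force on the tool from outside, world axes, zero at the start; "moment": the same for the moment, N m; "width": finger opening in m; "gripper_force": force on a finger pad.
Only numpy, scipy, OpenCV 4.12 (cv2) and the standard library are available. Lean on these libraries where they do the work, as an engineer would, in place of code of your own. Each camera call takes 0.05 s, during which the arm holds its last target. There are 200 camera calls.

## Working session

There is one attempt and no reset: what is moved stays moved. The work goes in short steps, each a Python script; the robot and the scene stay as the last script left them, time stands still between calls to the robot, and variables do not carry over. Pictures are saved under pics/ and viewed, at most 11 in all, crops included, and the job is handed in when it is done.

```bash
ls; mkdir -p pics; cat > h.py <<'E'
import numpy as np, cv2
from scipy.spatial.transform import Rotation as R
from cell import ctrl
def snap(n,f=None):
    cal=ctrl.get_calibration(n); im,d=ctrl.camera(n)
    np.savez('pics/%s.npz'%(f or n),im=im,d=d,K=cal['camera_matrix'],eye=cal['eye'],rot=cal['rotation'],dist=cal.get('distortion',np.zeros(5)))
    cv2.imwrite('pics/%s.png'%(f or n),im); return cal
def px(f,u,v,depth=None,z=None):
    a=np.load('pics/%s.npz'%f); u0,v0=int(round(u)),int(round(v))
    p=cv2.undistortPoints(np.array([[[u,v]]],float),a['K'],a['dist'])[0,0]
    r=np.array(a['rot']); r=r if r.shape==(3,3) else R.from_quat(r).as_matrix()
    ray=r@np.array([p[0],-p[1],-1.])
    if z is not None: t=(z-a['eye'][2])/ray[2]
    else: t=depth or np.median(a['d'][v0-1:v0+2,u0-1:u0+2])
    return np.array(a['eye'])+t*ray
E
python3 - <<'E'
from h import *
for n in('top','side'):
    c=snap(n); print({k:np.round(v,3).tolist() if not isinstance(v,str) else v for k,v in c.items()})
print(ctrl.get_obs(),ctrl.pinch_z)
E
```

```text
pics
{'camera_matrix': [[499.244, 0.0, 320.462], [0.0, 499.244, 199.262], [0.0, 0.0, 1.0]], 'eye': [0.368, -0.075, 1.365], 'rotation': [-0.024, 0.033, 0.714, -0.699]}
{'camera_matrix': [[415.61, 0.0, 320.199], [0.0, 415.61, 203.684], [0.0, 0.0, 1.0]], 'eye': [0.287, 0.552, 0.917], 'rotation': [-0.052, 0.343, 0.931, -0.114]}
{'clock': 0.1, 'joints': array([ 1.10740974e+00,  4.80765659e-01,  1.59681343e+00,  5.15065372e-06,
        1.06509447e+00, -4.66169108e-02]), 'joint_vel': array([-5.85904948e-05, -1.91184772e-04, -2.50813042e-03, -6.18950241e-04,
       -3.71719327e-04, -1.71531375e-04]), 'tau': array([-6.26577657e-04, -9.52259016e+01, -4.31046903e+01, -3.51330016e-05,
        5.19179055e-03, -1.07009271e-04]), 'ee_pos': array([0.26295   , 0.59403536, 0.23073786]), 'tool_rot': array([ 2.06881141e-01,  9.78365934e-01, -5.22407267e-04, -1.38506948e-04]), 'force': array([-0.26014426, -0.05027717,  0.59023894]), 'moment': array([ 0.0052838 ,  0.08235569, -0.03309674]), 'gripper_force': 0.0, 'width': 0.08562803495338654} -0.0187
```

View pics/top.png

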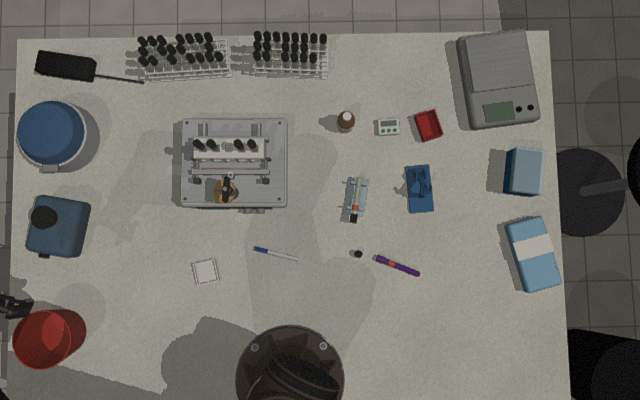

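View pics/side.png

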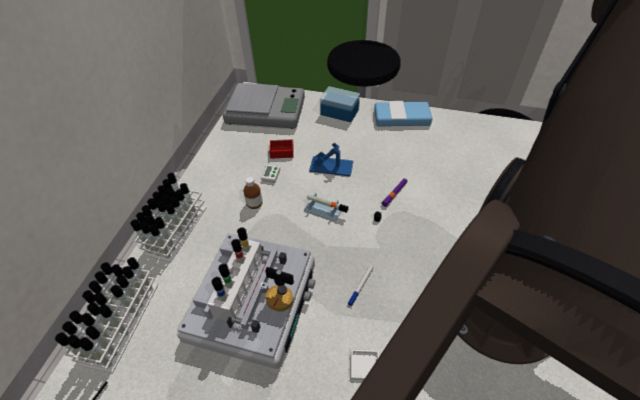

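Top view: cradle with tube is at about (355,197), stand at (420,190), shaker at (235,163), wing at (226,188) and rack at (228,147). Next I'll compute rough positions and look from close up with the wrist camera.

```bash
python3 - <<'E'
from h import *
for n,u,v in (('tubecap',354,218),('foot',358,180),('stand',420,190),('wing',226,188),('rack',228,147),('shk',183,121),('shk',286,121),('shk',286,205),('shk',183,205)): print(n,px('top',u,v).round(3))
c=ctrl.get_calibration('wrist'); o=ctrl.get_obs(); T=R.from_quat(o['tool_rot'])
print('cam in tool',T.inv().apply(np.array(c['eye'])-o['ee_pos']), c['rotation'], (T.inv()*R.from_quat(c['rotation'])).as_matrix().round(3), c['camera_matrix'])
im=np.load('pics/top.npz')['im'][100:230,170:450]
cv2.imwrite('pics/topc.png',cv2.resize(im,None,fx=2.85,fy=2.85,interpolation=cv2.INTER_CUBIC))
E
```

```text
tubecap [ 0.424 -0.18   0.045]
foot [ 0.525 -0.194  0.044]
stand [ 0.491 -0.35   0.083]
wing [0.496 0.134 0.176]
rack [0.612 0.143 0.09 ]
shk [0.687 0.264 0.071]
shk [ 0.687 -0.005  0.048]
shk [ 0.463 -0.001  0.033]
shk [0.467 0.27  0.049]
cam in tool [ 7.85174729e-02 -1.22108149e-04 -1.43404570e-01] [-0.12889968 -0.08271868  0.53885437  0.82835889] [[-0.001  0.953  0.303]
 [ 1.     0.001  0.001]
 [ 0.001  0.303 -0.953]] [[335.04958372   0.         321.51170699]
 [  0.         335.04958372 197.94364688]
 [  0.           0.           1.        ]]
```

View pics/topc.png

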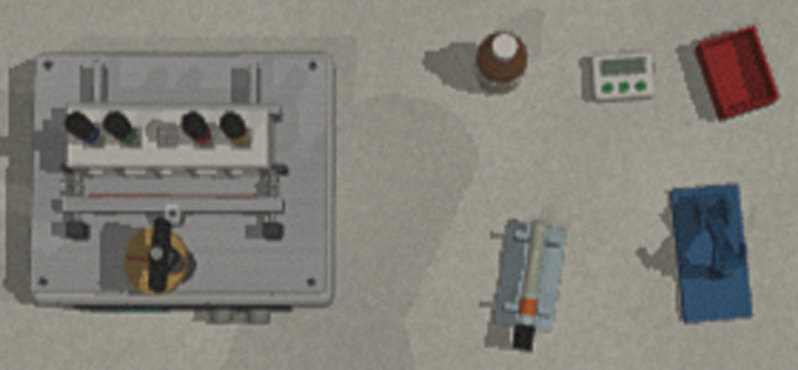

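Crop: the tube in the cradle runs from (523,340) cap to (540,222) foot. The stand base spans (670,185)-(750,320), the wing is at (158,255), and the red cam line points left at (135,258). Now wrist views of both areas.

```bash
cat >> h.py <<'E'
def fr(z,x):
    z=np.array(z,float)/np.linalg.norm(z); x=np.array(x,float); x=x-z*(x@z); x/=np.linalg.norm(x)
    return R.from_matrix(np.c_[x,np.cross(z,x),z]).as_quat()
def down(psi): return fr([0,0,-1],[np.cos(psi),np.sin(psi),0])
E
python3 - <<'E'
from h import *
ctrl.reach([0.52,0.134,0.30],down(np.pi)); snap('wrist','w1')
print(ctrl.get_obs()['joints'].round(2))
ctrl.reach([0.46,-0.27,0.18],down(np.pi)); snap('wrist','w2')
o=ctrl.get_obs(); print(o['joints'].round(2),o['clock'])
E
```

```text
[ 0.2   0.25  1.77  0.    1.12 -1.37]
[-0.59  0.38  1.92  0.    0.84 -2.16] 3.6917
```

View pics/w1.png

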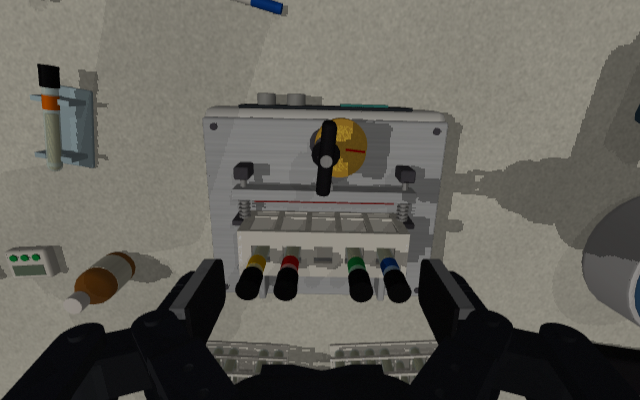

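View pics/w2.png

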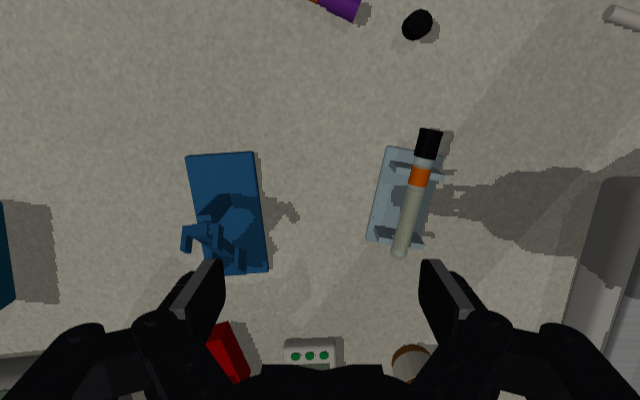

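w1: wing from (326,123) to (323,192), shaft at (325,161), red line from (346,150) to (365,153). The empty pocket is near (323,255) between red and green. w2: tube from cap (430,130) to foot (399,256), stand base corners at (186,156), (252,151) and (268,270). Next, cloud fits from the depth.

```bash
cat >> h.py <<'E'
def cloud(f):
    a=np.load('pics/%s.npz'%f); v,u=np.mgrid[:400,:640]; K=a['K']; d=a['d']
    c=np.stack([(u-K[0,2])/K[0,0]*d,-(v-K[1,2])/K[1,1]*d,-d],-1)
    P=R.from_quat(a['rot']).apply(c.reshape(-1,3)).reshape(400,640,3)+a['eye']
    P[d==0]=np.nan; return P,a['im'].astype(int)
def rect(P):
    (c,s,an)=cv2.minAreaRect((P[:,:2]*1000).astype(np.float32)); return np.round(c,1),np.round(s,1),round(an,1)
E
python3 - <<'E'
from h import *
np.set_printoptions(suppress=True)
for f in('w1','w2','top'):
    P,im=cloud(f); b,g,r=im[...,0],im[...,1],im[...,2]; X,Y,Z=P[...,0],P[...,1],P[...,2]
    print(f,'bench z',np.nanmedian(Z[(X>.4)&(X<.6)&(abs(Y+.08)<.04)]))
    if f!='w2':
        m=(Z>.190)&(Z<.21)&(X>.55)&(X<.72)&(Y>0)&(Y<.3)
        n,l,s,c=cv2.connectedComponentsWithStats(m.astype(np.uint8))
        for i in range(1,n):
            if s[i,4]>8: q=P[l==i]; print(' cap',len(q),q[q[:,2]>.195].mean(0).round(4) if (q[:,2]>.195).any() else q.mean(0).round(4),rect(q)[:2])
        m=(Z>.127)&(Z<.137)&(X>.56)&(X<.72)&(Y>0.02)&(Y<.25)&(r>110); print(' rack',rect(P[m]),np.median(Z[m]))
        m=(Z>.170)&(Z<.185)&(X>.44)&(X<.56)&(Y>0.08)&(Y<.2)&(r<80); print(' wing',rect(P[m]),P[m].mean(0))
        m=(Z>.065)&(Z<.075)&(X>.4)&(X<.8)&(Y>-0.05)&(Y<.35); print(' platform',rect(P[m]),np.median(Z[m]))
        m=(r-g>60)&(b<80)&(X>.44)&(X<.58)&(Y>0.08)&(Y<.2)
        m2=m&(g<70); print(' red line',P[m2].round(4)[:12].tolist())
        m=(r>120)&(b<90)&(X>.44)&(X<.54)&(Y>0.08)&(Y<.2)&(Z>.09); print(' brass',rect(P[m]),np.nanpercentile(P[m][:,2],[5,50,95]))
    if f!='w1':
        m=(Z>.036)&(Z<.06)&(X>.38)&(X<.56)&(Y>-.23)&(Y<-.14); q=P[m]; c=q.mean(0); w,V=np.linalg.eigh(np.cov((q-c)[:,:2].T)); d=V[:,1]*np.sign(V[0,1]); t=(q-c)[:,:2]@d
        print(' tube',c.round(4),d,np.degrees(np.arctan2(d[1],d[0])),t.min(),t.max(),rect(q),np.percentile(q[:,2],95))
        m=(Z>.004)&(Z<.012)&(X>.38)&(X<.56)&(Y>-.23)&(Y<-.14); print(' cradle base',rect(P[m]))
        m=(Z>.005)&(Z<.012)&(X>.38)&(X<.6)&(Y>-.42)&(Y<-.28)&(b>r+25); print(' stand base',rect(P[m]),np.median(Z[m]))
P,im=cloud('w2')
for p in((430,130),(399,256)): print(px('w2',*p,z=.034))
E
```

```text
w1 bench z 0.0008103783721415125
 cap 498 [0.5979 0.0723 0.1995] (array([598.6,  72. ]), array([19.2, 20. ]))
 cap 492 [0.5986 0.1041 0.1993] (array([599.6, 103.7]), array([19.3, 19.8]))
 cap 483 [0.6    0.1676 0.1993] (array([600.9, 167.8]), array([19. , 19.9]))
 cap 505 [0.6008 0.1994 0.1993] (array([601.6, 199.4]), array([19.6, 19.2]))
 rack (array([600.6, 135.8]), array([174.4,  50.3]), 88.5) 0.13316594075392624
 wing (array([494.1, 138.2]), array([12.1, 61. ]), 84.0) [0.49265975 0.13823702 0.17478848]
 platform (array([579.1, 136.3]), array([270.2, 219.5]), 88.7) 0.07063047385609317
 red line [[0.4976, 0.1598, 0.0999], [0.4975, 0.1608, 0.1008], [0.4976, 0.1619, 0.1001], [0.4977, 0.1629, 0.0996], [0.4975, 0.1639, 0.1003], [0.4986, 0.1598, 0.1], [0.4985, 0.1608, 0.1008], [0.4983, 0.1617, 0.1018], [0.4986, 0.1629, 0.0999], [0.4985, 0.1639, 0.1006], [0.4988, 0.1651, 0.0989], [0.4985, 0.1669, 0.1009]]
 brass (array([496.3, 146.1]), array([36. , 58.9]), 84.8) [0.09835474 0.09964455 0.10091691]
w2 bench z 0.0005094796387744294
 tube [ 0.4676 -0.1874  0.0408] [ 0.9854897  -0.16973523] -
[... 708 characters left out ...]
ng (array([494.4, 136.8]), array([12.7, 58.6]), 84.1) [0.49406335 0.13618746 0.17558094]
 platform (array([579.3, 135.6]), array([270.8, 217.8]), 88.8) 0.07109142372371358
 red line []
 brass (array([495.6, 144.9]), array([36.2, 56.4]), 83.7) [0.09733978 0.10113112 0.10587313]
 tube [ 0.4709 -0.1871  0.042 ] [ 0.98527555 -0.17097395] -9.844451611199537 -0.06001793154445626 0.06370215022384215 (array([ 472.7, -187.4]), array([ 40.8, 123.7]), 79.8) 0.046631365256499094
 cradle base (array([ 470.5, -184.8]), array([178.9,  89.5]), 0.1)
 stand base (array([ 502.8, -364.4]), array([127.9,  64.8]), 4.0) 0.00927458936685932
[ 0.41334927 -0.17691135  0.034     ]
[ 0.53256008 -0.19497309  0.034     ]
```

```bash
python3 - <<'E'
from h import *
np.set_printoptions(suppress=True,linewidth=150)
P,im=cloud('w2'); X,Y,Z=P[...,0],P[...,1],P[...,2]
m=(Z>.012)&(X>.40)&(X<.6)&(Y>-.43)&(Y<-.30); q=P[m]-[0.4927,-0.3644,0]
c,s=np.cos(np.radians(4)),np.sin(np.radians(4)); x=q[:,0]*c+q[:,1]*s; y=-q[:,0]*s+q[:,1]*c; z=q[:,2]
a=np.radians(40); t=-x*np.sin(a)+z*np.cos(a); n=x*np.cos(a)+z*np.sin(a)
for lo,hi in((-25,-15),(-15,-10),(-8,-4),(-4,4),(4,8),(10,15),(15,25)):
    k=(y>lo/1e3)&(y<hi/1e3); 
    print(lo,hi,k.sum(),'t',np.percentile(t[k],[1,50,99]).round(4) if k.any() else '', np.unique((n[k]*500).round()*2,return_counts=True))
k=abs(y)<.006
print(np.c_[t[k],n[k],y[k]][::12].round(4))
E
```

```text
-25 -15 0 t  (array([], dtype=float64), array([], dtype=int64))
-15 -10 302 t [-0.012   0.0636  0.0684] (array([42., 44., 46., 48., 50., 52., 54., 56., 58., 60., 62.]), array([10, 12, 18, 27, 48, 42, 44, 29, 23, 26, 23]))
-8 -4 192 t [-0.0181  0.0427  0.0696] (array([-4., -2., -0.,  2.,  4.,  6.,  8., 10., 12., 14., 16., 18., 20., 22., 24., 26., 28., 30., 32., 34., 36., 38., 42., 44., 46., 48., 50., 52.,
       54., 56., 58., 60., 62., 64., 66., 68.]), array([ 2,  2,  1,  2,  2,  2,  2,  2,  1,  2,  3,  2,  3,  2,  2,  3,  1,  2,  3,  7,  6,  2,  9,  9,  9,  7,  9, 55,  7,  6,  7,  4,  5,  3,  5,
        3]))
-4 4 692 t [-0.0159  0.0501  0.0702] (array([-4., -2.,  0.,  2.,  4.,  6.,  8., 10., 12., 14., 16., 18., 20., 22., 24., 26., 28., 30., 32., 34., 36., 38., 42., 44., 46., 48., 50., 52.,
       54., 56., 58., 60., 62., 64., 66., 68.]), array([  7,   7,  10,   7,   8,   8,   9,   8,   9,   8,   9,   7,  12,  15,   8,  10,  15,  13,  13,  31,  30,  14,  21,  26,  23,  25,  40, 182,
        14,  17,  14,  17,  14,  17,  18,   6]))
4 8 628 t [-0.0157  0.0374  0.0696] (array([-4., -2.,
[... 2412 characters left out ...]
 0.0317  0.0513 -0.0039]
 [ 0.0231  0.0515  0.0049]
 [ 0.0149  0.0505  0.0059]
 [ 0.0145  0.0512  0.003 ]
 [ 0.0117  0.0514  0.0022]
 [ 0.0079  0.0514  0.    ]
 [ 0.0028  0.051  -0.0017]
 [-0.0004  0.0512 -0.0027]
 [-0.0049  0.0511 -0.0041]
 [-0.0093  0.0511 -0.0045]
 [-0.0137  0.0512 -0.0039]
 [-0.016   0.0518 -0.0025]
 [-0.0143  0.0534  0.0011]
 [-0.0146  0.0545  0.0031]
 [-0.0134  0.0563 -0.0035]
 [-0.0144  0.0572 -0.0018]
 [-0.0143  0.0584  0.0013]
 [-0.0147  0.0599 -0.0057]
 [-0.0161  0.0607 -0.0041]
 [-0.0147  0.062  -0.0036]
 [-0.0145  0.063  -0.0035]
 [-0.0152  0.0639 -0.0037]
 [-0.0158  0.0648 -0.0038]
 [-0.0151  0.0659 -0.0035]
 [-0.0144  0.067  -0.0032]
 [-0.0196  0.0671 -0.0038]]
```

```bash
cat >> h.py <<'E'
rad=np.radians
up=np.array([0,0,1.])
def hv(deg): return np.array([np.cos(rad(deg)),np.sin(rad(deg)),0])
GP=ctrl.pinch_z
# cradle tube
ct=-hv(-9.85)                      # foot->cap
cfoot=np.array([.4839,-.1889,.034])-ct*.052
# stand
sx=hv(4.0); sy=np.cross(up,sx)
st=-sx*np.sin(rad(40))+up*np.cos(rad(40)); sn=sx*np.cos(rad(40))+up*np.sin(rad(40))
S0=np.array([.4927,-.3644,0])
SY=0.0
def sfoot(): return S0+sy*SY+st*(-.014)+sn*.0593
# shaker
kx=hv(-1.3); ky=np.cross(up,kx); pocket=np.array([.5998,.1355,.0745])
def tcp(grasp,q): return np.array(grasp)+R.from_quat(q).apply([0,0,-GP])
def ori(t,n,a,sg): # tool gripping across a tube: t axis, n outward normal, a tilt
    z=-np.cos(a)*n-np.sin(a)*t; return fr(z,sg*(np.cos(a)*-t+np.sin(a)*n))
E
python3 - <<'E'
from h import *
P,im=cloud('w2'); m=(P[...,2]>.012)&(P[...,0]>.40)&(P[...,0]<.6)&(P[...,1]>-.43)&(P[...,1]<-.30); q=P[m]-S0
y,t,n=q@sy,q@st,q@sn
for lo,hi in((-.010,.006),(.057,.066)):
    k=(t>lo)&(t<hi)&(n>.053)&(n<.068); h,e=np.histogram(y[k],np.arange(-.020,.0201,.001)); print('cheeks',[(round(float(a)*1e3),int(b)) for a,b in zip(e,h) if b])
k=(t>.015)&(t<.05)&(abs(n-.0513)<.0015); print('spine y',np.percentile(y[k],[2,50,98]))
for a in (0,15,25,35):
  for sg in (1,-1):
    q1=ori(ct,up,rad(a),sg); q2=ori(st,sn,rad(a),sg)
    f=lambda p,q:(lambda r:None if r is None else r.round(2).tolist())(ctrl.ik(tcp(p,q),q))
    print(a,sg,f(cfoot+.047*ct,q1),f(sfoot()+.047*st,q2),f(sfoot()+.047*st+sn*.08,q2))
for sg in(1,-1):
    q=fr(-st,sg*sn); print('cap',f(sfoot()+.112*st,q),f(sfoot()+.112*st+.1*st,q))
    q=fr(-up,sg*ky); print('pocket',f(pocket+.112*up,q),f(pocket+.24*up,q))
    q=down(rad(-6+sg*90)); print(f([.494,.137,.17],q))
E
```

```text
cheeks [(-11, 5), (-10, 2), (11, 4), (12, 3), (13, 4), (14, 61), (15, 5)]
cheeks [(-14, 4), (-13, 4), (-12, 5), (-11, 46), (-10, 7), (10, 2), (11, 5), (12, 3), (13, 5), (14, 35), (15, 7)]
spine y [-0.00560225 -0.0018258   0.00639393]
0 1 [-0.43, 0.63, 2.04, -0.0, 0.47, 1.31] [-0.45, 1.09, 1.15, -0.39, 1.69, 1.17] [-0.41, 1.11, 0.95, -0.38, 1.87, 1.13]
0 -1 [-0.43, 0.63, 2.04, -0.0, 0.47, -1.83] [-0.45, 1.09, 1.15, -0.39, 1.69, -1.97] [-0.41, 1.11, 0.95, -0.38, 1.87, -2.01]
15 1 None [-0.49, 0.94, 1.34, -0.31, 1.4, 1.15] [-0.45, 0.96, 1.16, -0.29, 1.57, 1.13]
15 -1 None [-0.49, 0.94, 1.34, -0.31, 1.4, -1.99] [-0.45, 0.96, 1.16, -0.29, 1.57, -2.01]
25 1 [-0.53, 0.63, 2.38, 2.65, 0.32, -1.43] [-0.53, 0.85, 1.47, -0.26, 1.2, 1.11] [-0.48, 0.86, 1.3, -0.23, 1.37, 1.11]
25 -1 [-0.53, 0.63, 2.38, 2.65, 0.32, 1.72] [-0.53, 0.85, 1.47, -0.26, 1.2, -2.03] [-0.48, 0.86, 1.3, -0.23, 1.37, -2.04]
35 1 [-0.58, 0.73, 2.5, 2.77, 0.69, -1.62] [-0.57, 0.77, 1.6, -0.19, 0.99, 1.05] [-0.52, 0.77, 1.43, -0.16, 1.16, 1.06]
35 -1 [-0.58, 0.73, 2.5, 2.77, 0.69, 1.52] [-0.57, 0.77, 1.6, -0.19, 0.99, -2.09] [-0.52, 0.77, 1.43, -0.16, 1.16, -2.09]
cap [-1.06, 0.59, 2.2, 1.57, 0.62, -1.01] [-1.2, 0.41, 2.22, 1.25, 0.7, -0.77]
pocket [0.17, 0.5, 1.74, -0.0, 0.9, 0.2] [0.17, 0.37, 1.6, -0.0, 1.16, 0.2]
[0.21, 0.4, 1.99, -0.0, 0.76, 0.32]
cap [-1.06, 0.59, 2.2, 1.57, 0.62, 2.13] [-1.2, 0.41, 2.22, 1.25, 0.7, 2.37]
pocket None None
[0.21, 0.4, 1.99, -0.0, 0.76, -2.83]
```

```bash
sed -i 's/^SY=.*/SY=0.0003/' h.py; python3 - <<'E'
from h import *
q1=ori(ct,up,0,-1); q2=ori(st,sn,0,-1)
g=cfoot+.047*ct
ctrl.reach(tcp(g+.09*up,q1),q1)
ctrl.servo_line(tcp(g,q1))
ctrl.clamp(30); o=ctrl.get_obs(); print('w',o['width'],o['gripper_force'],o['clock'])
ctrl.servo_line(tcp(g+.12*up,q1))
o=ctrl.get_obs(); print('w',o['width'],o['clock'],o['force'])
p=sfoot()+.047*st
ctrl.reach(tcp(p+sn*.09+.003*st+.03*up,q2),q2)
o=ctrl.get_obs(); print(o['clock'],o['joints'].round(2),o['width'])
snap('side','s2'); im=cv2.imread('pics/s2.png')[100:230,250:410]; cv2.imwrite('pics/s2c.png',cv2.resize(im,None,fx=4,fy=4,interpolation=cv2.INTER_CUBIC))
E
```

```text
w 0.014961060332624612 29.21617090702057 5.6083
w 0.015356415583247143 6.5583 [-0.6736172   0.64382078 -0.5409772 ]
7.8167 [-0.41  1.08  0.92 -0.39  1.92 -2.03] 0.014846563899278402
```

View pics/s2c.png

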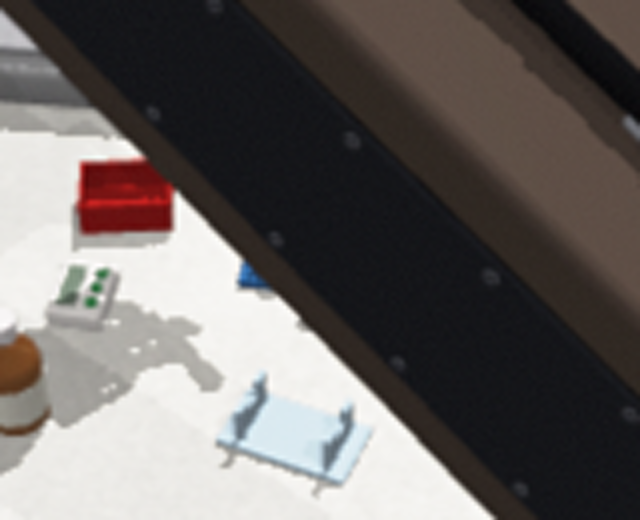

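The side view is blocked by the arm, but the cradle is empty and the width reads 15 mm, so the tube is held. Now to lay it in.

```bash
python3 - <<'E'
from h import *
q2=ori(st,sn,0,-1); p=sfoot()+.047*st
ctrl.servo_line(tcp(p+sn*.06+.003*st,q2))
hit=ctrl.servo_line(tcp(p+sn*.0005+.003*st,q2),max_speed=.06,until_force=4)
o=ctrl.get_obs(); print(hit,(o['ee_pos']-tcp(p,q2))@np.c_[st,sn,sy],o['force'],o['width'],o['clock'])
snap('wrist','w3')
E
```

```text
True [3.12899459e-03 9.28831070e-04 4.64133383e-05] [3.70083543 0.08385338 4.81192449] 0.014847397461945955 9.325
```

View pics/w3.png

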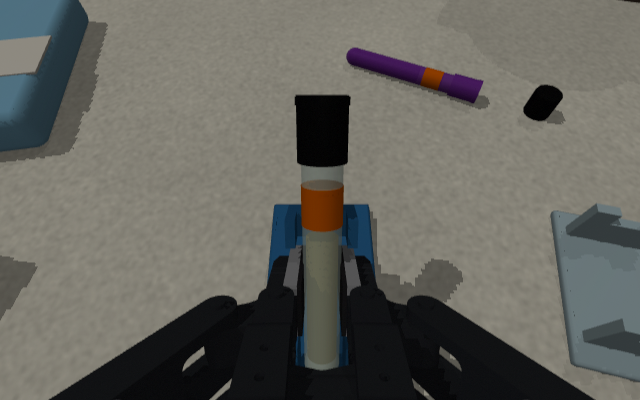

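w3 shows the tube between both cheek pairs, contact force along the stand normal (tube on the spine). I'll slide it down to the stop, release and retreat.

```bash
python3 - <<'E'
from h import *
q2=ori(st,sn,0,-1); p=sfoot()+.047*st; M=np.c_[st,sn,sy]
hit=ctrl.servo_line(tcp(p+sn*.0009-.004*st,q2),max_speed=.03,until_force=3)
o=ctrl.get_obs(); print(hit,(o['ee_pos']-tcp(p,q2))@M,o['force'],o['clock'])
ctrl.open_gripper(); ctrl.dwell(.2)
ctrl.servo_line(tcp(p+sn*.10,q2),max_speed=.2)
q=down(np.pi)
ctrl.reach(tcp(p+[-.02,0,.19],q),q)
snap('wrist','w4'); o=ctrl.get_obs(); print(o['clock'],o['joints'].round(2))
P,im=cloud('w4'); D=P-sfoot(); y,t,n=D@sy,D@st,D@sn
m=(t>.015)&(t<.14)&(n>-.0)&(n<.02)&(abs(y)<.03)
k=m&(t>.085); print('cap y,n top,t',np.percentile(y[k],[3,50,97]),np.percentile(n[k],[50,97]),np.percentile(t[k],[2,98]))
k=m&(t>.03)&(t<.065);print('glass',np.percentile(y[k],[3,50,97]),np.percentile(n[k],[50,97]))
E
```

```text
True [-1.36521087e-04  9.59789222e-04 -3.74860674e-05] [ 5.47808492  0.53363737 -0.00644233] 9.5833
12.2417 [-0.68  0.43  1.68 -0.    1.04 -2.25]
cap y,n top,t [-0.00768297  0.00077114  0.0093069 ] [0.00695118 0.00968984] [0.08668872 0.12484539]
glass [-0.00695732  0.00047236  0.00738959] [0.0069662  0.00826653]
```

View pics/w4.png

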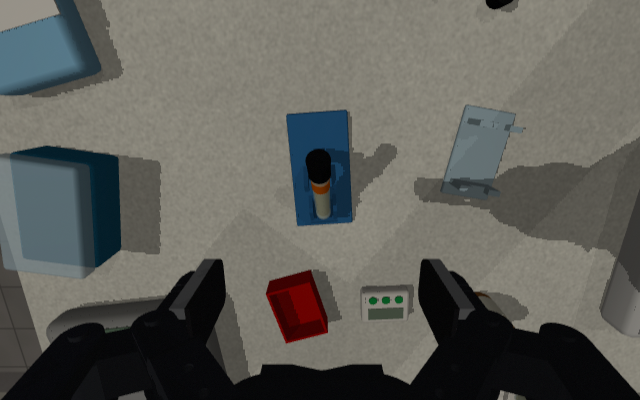

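w4: the tube rests in the stand, cap at (318,160). The fit gives it seated to within 1 mm of prediction. Regrasp by the cap and carry it to above the pocket.

```bash
python3 - <<'E'
from h import *
q=fr(-st,sn); q3=fr(-up,ky); p=sfoot()+.112*st+.0004*sy
hi=p+[-.0,.05,.26]; pp=pocket+.29*up
for a in((p,q),(p+.07*st,q),(hi,q3),(pp,q3)):
    r=ctrl.ik(tcp(*a),a[1]); print(None if r is None else r.round(2))
ctrl.reach(tcp(p+.07*st,q),q)
ctrl.servo_line(tcp(p,q),max_speed=.12)
ctrl.clamp(40); o=ctrl.get_obs(); print('w',o['width'],o['gripper_force'],o['clock'])
ctrl.servo_line(tcp(p+.02*st+.05*sn,q))
ctrl.reach(tcp(hi,q3),q3)
ctrl.reach(tcp(pp,q3),q3); ctrl.dwell(.2)
o=ctrl.get_obs(); print('w',o['width'],o['clock'],o['joints'].round(2))
snap('wrist','w5')
snap('side','s5'); im=cv2.imread('pics/s5.png')[170:370,150:350]; cv2.imwrite('pics/s5c.png',cv2.resize(im,None,fx=3,fy=3,interpolation=cv2.INTER_CUBIC))
E
```

```text
[-1.06  0.59  2.2   1.57  0.62 -1.01]
[-1.15  0.46  2.22  1.34  0.67 -0.84]
[-0.64  0.26  1.62 -0.    1.26 -0.62]
[ 0.17  0.34  1.53 -0.    1.27  0.2 ]
w 0.017719712782178862 38.898868560791016 14.9167
w 0.01772710704977762 18.6583 [ 0.17  0.34  1.53 -0.    1.27  0.2 ]
```

View pics/s5c.png

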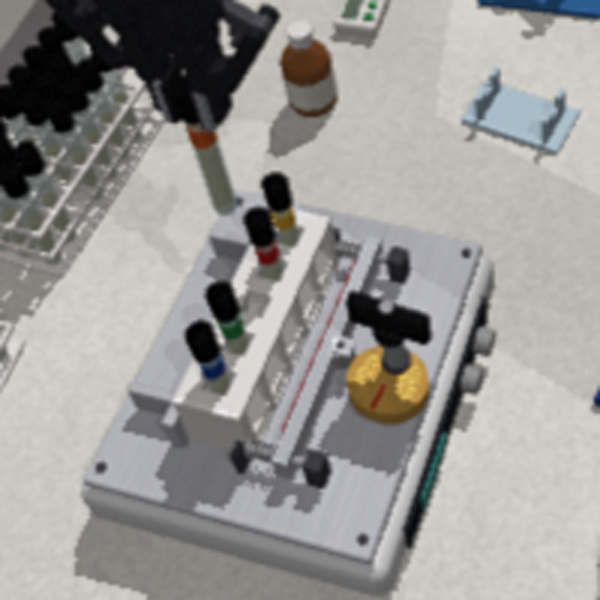

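The tube hangs vertically in the gripper, foot at crop (225,207), above the empty pocket between red and green. I'll check its axis against the pocket's using the side-view depth.

```bash
python3 - <<'E'
from h import *
P,im=cloud('s5'); eye=np.load('pics/s5.npz')['eye']; X,Y,Z=P[...,0],P[...,1],P[...,2]
o=ctrl.get_obs(); g=tcp([0,0,0],fr(-up,ky)); c=o['ee_pos']-g; print('grasp',c)
m=(abs(X-c[0])<.03)&(abs(Y-c[1])<.03)&(Z>.245)&(Z<.345)
from scipy.optimize import least_squares
q=P[m]
f=lambda v:np.hypot(q[:,0]-v[0]-v[2]*(q[:,2]-.25),q[:,1]-v[1]-v[3]*(q[:,2]-.25))-.008
s=least_squares(f,[c[0],c[1],0,0],loss='soft_l1',f_scale=.001); print(len(q),s.x,np.abs(s.fun).mean(), q[:,2].min())
# control: standing neighbours with same method (cap r 9.5)
for cy in(.104,.1675):
    m=(abs(X-.5995)<.016)&(abs(Y-cy)<.016)&(Z>.177)&(Z<.196); w=P[m]
    h=lambda v:np.hypot(w[:,0]-v[0],w[:,1]-v[1])-.0095
    r=least_squares(h,[.5995,cy],loss='soft_l1',f_scale=.001); print('nbr',len(w),r.x,np.abs(r.fun).mean())
E
```

```text
grasp [0.59993738 0.13493829 0.36455827]
253 [ 0.60020242  0.13525603 -0.0080817   0.00227665] 0.0005385602244310977 0.25340822845170186
nbr 46 [0.60121534 0.10368568] 0.0007023702982914625
nbr 51 [0.60261729 0.16765497] 0.0005117884737503878
```

```bash
python3 - <<'E'
from h import *
q3=fr(-up,ky); p=pocket+[.0004,.0003,0]
ctrl.servo_line(tcp(p+(.112+.075)*up,q3))
h1=ctrl.servo_line(tcp(p+(.112+.048)*up,q3),max_speed=.04,until_force=3)
o=ctrl.get_obs(); print(h1,o['ee_pos']-tcp(p+.112*up,q3),o['force'],o['moment'],o['clock'])
if not h1:
    h2=ctrl.servo_line(tcp(p+(.112-.004)*up,q3),max_speed=.05,until_force=4)
    o=ctrl.get_obs(); print(h2,o['ee_pos']-tcp(p+.112*up,q3),o['force'],o['moment'],o['clock'])
E
```

```text
False [-2.61968859e-05 -2.77155486e-06  4.80404918e-02] [-0.62415196 -0.01378381 -0.84416916] [ 0.08848512 -0.05365059 -0.01845058] 20.4167
True [2.15294098e-04 2.84133755e-05 1.88023077e-03] [0.11452399 0.18650528 6.42932489] [-0.02001665 -0.08454947 -0.0819702 ] 21.2667
```

```bash
python3 - <<'E'
from h import *
q3=fr(-up,ky); p=pocket
ctrl.open_gripper()
ctrl.servo_line(tcp(p+.26*up,q3),max_speed=.25)
qa=down(rad(174)); ctrl.reach([.494,.137,.28],qa); ctrl.dwell(.1); snap('wrist','w6'); print(ctrl.get_obs()['clock'])
P,im=cloud('w6'); X,Y,Z=P[...,0],P[...,1],P[...,2]
m=(Z>.190)&(Z<.22)&(X>.55)&(X<.65)&(Y>0)&(Y<.3)
n,l,s,c=cv2.connectedComponentsWithStats(m.astype(np.uint8))
for i in range(1,n):
    if s[i,4]>30: q=P[l==i]; t=q[q[:,2]>.195]; print(' cap',len(q),np.median(t,0).round(4))
m=(Z>.170)&(Z<.185)&(X>.44)&(X<.56)&(Y>0.08)&(Y<.2)&(im[...,2]<80); print(' wing',rect(P[m]),P[m].mean(0))
b,g,r=im[...,0],im[...,1],im[...,2]
m=(r-g>60)&(b<80)&(g<70)&(X>.44)&(X<.54)&(Y>0.08)&(Y<.2); q=P[m][:,:2]; cc=q.mean(0); w,V=np.linalg.eigh(np.cov((q-cc).T)); print('redline',len(q),cc,V[:,1])
m=(r>120)&(b<90)&(X>.44)&(X<.54)&(Y>0.08)&(Y<.2)&(Z>.095)&(Z<.106); cnt=cv2.convexHull((P[m][:,:2]*1000).astype(np.float32)); print('brass circ',cv2.minEnclosingCircle(cnt))
im=cv2.imread('pics/w6.png')[60:330,190:460]; cv2.imwrite('pics/w6c.png',cv2.resize(im,None,fx=2.2,fy=2.2,interpolation=cv2.INTER_CUBIC))
E
```

```text
24.175
 cap 570 [0.6002 0.1995 0.1995]
 cap 549 [0.5973 0.1366 0.1994]
 cap 549 [0.5994 0.1677 0.1995]
 cap 540 [0.598  0.1042 0.1995]
 cap 549 [0.5973 0.0727 0.1996]
 wing (array([494. , 138.3]), array([11.3, 60.8]), 83.6) [0.49245952 0.13827016 0.17484513]
redline 36 [0.49932753 0.16959246] [0.10743961 0.99421161]
brass circ ((496.97650146484375, 153.934326171875), 29.61353874206543)
```

View pics/w6c.png

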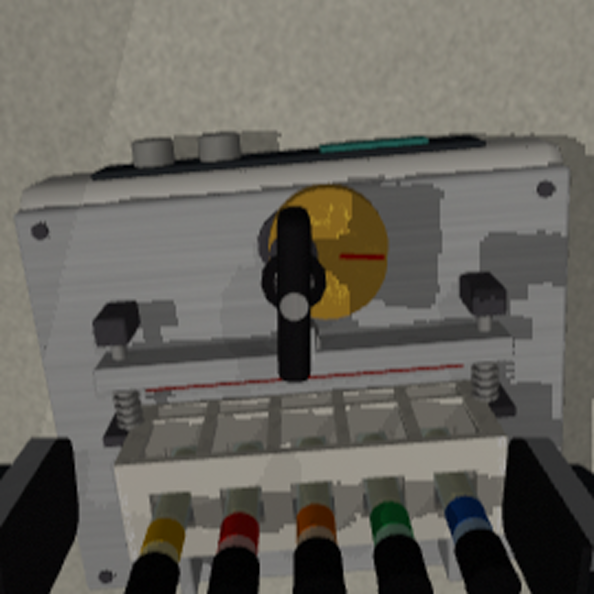

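Orange tube's cap is at 0.1994, level with its neighbours, so it is fully home between red and green. The red line points about 85° from the roller direction. Next, grip the wing and turn it in steps, watching the moment.

```bash
python3 - <<'E'
from h import *
A=np.array([.4943,.1379,.165]); q=down(rad(173.6))
ctrl.servo_line(tcp(A,q)); o=ctrl.get_obs(); m0=o['moment']; f0=o['force']; print(o['clock'])
ctrl.clamp(80); o=ctrl.get_obs(); print('w',o['width'],o['force']-f0,o['moment']-m0,o['clock'])
def log(d):
    o=ctrl.get_obs(); r=o['ee_pos']-A; F=o['force']-f0; M=o['moment']-m0
    print(d,'M',M.round(3),'F',F.round(1),'w',round(o['width'],4),'t',round(o['clock'],2))
for d in list(range(5,70,5)):
    q=down(rad(173.6-d)); ctrl.servo_line(tcp(A,q),q); log(d)
    if d==5 and ctrl.get_obs()['clock']>30: break
E
```

```text
25.2167
w 0.010768572948917084 [-0.20746437  2.39434013  6.947744  ] [0.34583296 0.22420802 0.01057324] 25.8833
5 M [ 0.692  0.275 -0.039] F [-0.6  3.9  7.3] w 0.0107 t 26.13
10 M [ 0.811  0.287 -0.018] F [-0.3  5.3  6.9] w 0.0109 t 26.38
15 M [ 0.982  0.243 -0.018] F [-0.1  5.6  6.6] w 0.0106 t 26.63
20 M [1.192 0.237 0.1  ] F [-0.4  6.6  6.3] w 0.0106 t 26.88
25 M [1.455 0.222 0.158] F [-0.7  8.4  5.7] w 0.0107 t 27.13
30 M [1.562 0.238 0.209] F [-1.1  8.8  5. ] w 0.0105 t 27.38
35 M [1.665 0.255 0.176] F [ 0.2 10.4  5. ] w 0.0108 t 27.63
40 M [1.867 0.14  0.265] F [-0.9 10.7  4.8] w 0.0106 t 27.88
45 M [1.902 0.142 0.203] F [-0.  11.2  3.5] w 0.0109 t 28.13
50 M [2.052 0.038 0.152] F [ 0.8 11.1  3.6] w 0.0111 t 28.38
55 M [ 2.154 -0.039  0.107] F [ 0.8 11.1  3. ] w 0.0109 t 28.63
60 M [ 2.179 -0.124  0.128] F [ 1.2 12.5  2.9] w 0.0107 t 28.88
65 M [ 2.235 -0.219 -0.044] F [ 1.8 13.4  2.8] w 0.0105 t 29.13
```

```bash
python3 - <<'E'
from h import *
A=np.array([.4943,.1379,.165]); ctrl
for d in (69,72,75,78,81,83,85,87):
    q=down(rad(173.6-d)); ctrl.servo_line(tcp(A,q),q); ctrl.dwell(.25)
    o=ctrl.get_obs(); print(d,'M',o['moment'].round(3),'F',o['force'].round(1),'w',round(o['width'],4),'t',round(o['clock'],2))
E
```

```text
69 M [ 2.231 -0.247 -0.044] F [ 1.7 12.   1.5] w 0.0108 t 29.63
72 M [ 2.294 -0.333 -0.149] F [ 2.  12.1  0.2] w 0.0105 t 30.13
75 M [ 2.269 -0.42  -0.169] F [ 2.1 12.3  0.9] w 0.0108 t 30.63
78 M [ 2.201 -0.547 -0.261] F [ 2.5 13.2  0.2] w 0.0109 t 31.13
81 M [ 2.243 -0.509 -0.21 ] F [ 2.7 12.8 -0.4] w 0.0107 t 31.63
83 M [ 2.245 -0.59  -0.116] F [ 3.3 13.1 -0.2] w 0.0106 t 32.13
85 M [ 2.344 -0.661 -0.022] F [ 3.1 11.5 -0.8] w 0.0106 t 32.63
87 M [ 2.272 -0.698 -0.044] F [ 3.7 12.2 -0.5] w 0.0106 t 33.13
```

The moment rose, crossed zero near 68°, pulled on until about 78° and returned to zero near 86°. That puts it in the notch, so I'll release and check.

```bash
python3 - <<'E'
from h import *
ctrl.open_gripper(); ctrl.dwell(.5)
o=ctrl.get_obs(); p=o['ee_pos'].copy(); p[2]+=.1; ctrl.servo_line(p)
ctrl.reach([.494,.137,.30],down(np.pi)); ctrl.dwell(.2); snap('wrist','w7'); print(ctrl.get_obs()['clock'])
P,im=cloud('w7'); X,Y,Z=P[...,0],P[...,1],P[...,2]
m=(Z>.190)&(Z<.22)&(X>.55)&(X<.65)&(Y>0)&(Y<.3)
n,l,s,c=cv2.connectedComponentsWithStats(m.astype(np.uint8))
for i in range(1,n):
    if s[i,4]>30: q=P[l==i]; t=q[q[:,2]>.195]; print(' cap',np.median(t,0).round(4))
m=(Z>.170)&(Z<.185)&(X>.44)&(X<.56)&(Y>0.08)&(Y<.2)&(im[...,2]<80); print(' wing',rect(P[m]))
im=cv2.imread('pics/w7.png')[60:330,190:460]; cv2.imwrite('pics/w7c.png',cv2.resize(im,None,fx=2.2,fy=2.2,interpolation=cv2.INTER_CUBIC))
b,g,r=[cv2.split(np.load('pics/w7.npz')['im'])[i].astype(int) for i in range(3)]
m=(r>120)&(b<90)&(X>.44)&(X<.56)&(Y>0.08)&(Y<.2)&(Z>.095)&(Z<.106); print('brass circ',cv2.minEnclosingCircle((P[m][:,:2]*1000).astype(np.float32)))
E
```

```text
36.9167
 cap [0.5976 0.0723 0.1996]
 cap [0.5983 0.104  0.1995]
 cap [0.5975 0.1365 0.1994]
 cap [0.5997 0.1675 0.1994]
 cap [0.6003 0.1993 0.1995]
 wing (array([494.5, 138.2]), array([61. , 12.6]), 87.0)
brass circ ((512.2155151367188, 135.89559936523438), 29.40654182434082)
```

View pics/w7c.png

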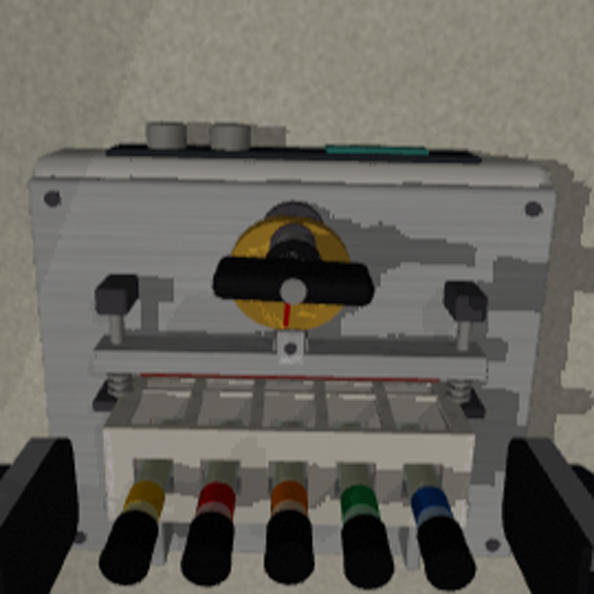

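The red line (287,315) sits on the roller (290,345), the clamp bar is pushed in, and the cam is holding by itself. All five tubes are home.

```bash
python3 -c "
from h import *
print(ctrl.hand_in())"
```

```text
the job is handed in; nothing more can be done
None
```

The job is handed in: the orange-banded tube was leaned in the blue stand, retaken by its cap and is now fully home in the middle pocket. The wing was turned about 86.6° clockwise, so the cam's high point sits in its notch on the roller and holds by itself; the last picture was at about 37 s of the 67 s allowed.

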